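# Pump a blown flask down slowly

### The arm

A 7-joint arm with a two-finger parallel gripper is mounted at the origin on the work surface. World frame = base frame: x ahead of the robot, y to its left, z up, the work surface at z = 0. Lengths are in m, angles in degrees, forces in N, time in s.
With the tool pointing down it reaches from about 0.425 to 1.025 m from the base axis. Payload 3.6 kg.
Tool frame: the origin (TCP) lies at the very end of the fingers, on their centre line; the grasp point (between the pads) lies r.grasp_offset behind it (r.grasp_offset is the distance from the TCP to the grasp point, in m); z points along the fingers, y is the line along which they close (so a half turn about z gives the same grasp; the last joint's range is limited). The gripper opens to 85 mm and grips with 20 to 120 N. Pads are 22 mm wide; open, the fingers measure 114 mm over their backs; the gripper's body (76 mm by 85 mm) begins 54 mm behind the grasp point. The pads swing forward as they close: fully open they stand 13 mm farther back than shut.
Start: joints at [71.534, 33.873, 2.773, 92.16, -1.908, 54.013, -1.931], TCP at [0.164, -0.706, 0.231] pointing down, gripper open.
Joint ranges: [-153.93, 153.93], [-27.13, 128.08], [-72.61, 78.16], [10.71, 143.7], [-87.88, 267.88], [4.46, 118.87], [-176.78, 176.78]. Speed limits (degrees/s): [147.25, 147.25, 180, 180, 180, 180, 180].

### API

Orientations are given as a 3x3 rotation matrix whose columns are the frame's x, y, z axes.
In Python, from station import r, viewer, state gives the robot as it stands (r), with the cameras (viewer) and the readings as plain functions.
- The arm moves only by the tool jog_arm, called after "Call:" as name(argument=value, ...) on one line, values as JSON. Schema: {"type":"object","properties":{"increments":{"type":"array","items":{"type":"number"},"minItems":7,"maxItems":70},"grip_n":{"type":"number"},"only":{"type":"string"},"quiet":{"type":"boolean"},"lines":{"type":"string"}},"required":["increments"],"additionalProperties":false}. increments is one flat list of numbers that holds 1 to 10 rows one after another, with no inner brackets; each row has 7 numbers: the finger opening in m, then dx, dy, dz in a scale on which 1.0 is 0.4 m, then a rotation vector rx, ry, rz in shares of 120 degrees (1.0 is 120 degrees); each row shifts and turns the commanded pose from where the row before left it, along the tool's axes as they then stand; what a row does not reach is not made up. A row lasts 1/8 s, in which the tool goes at most 0.0625 m and 10.7 degrees, less where a joint would pass 70% of its speed; a pose out of reach is approached as far as the arm can. The fingers move at their own pace and stop on an object; grip_n is the grip in N (left out, the last holds). Time passes only in rows, so rows that do not move let the fingers close. The tool returns the time, the measured TCP pose, the force, the opening and the grip force at its end. only (a regular expression) keeps the lines of the reply that match it, lines (a string "A,B") keeps lines A to B, and quiet returns only ok. No shift or turn number may pass 1 either way. Input that does not fit is refused with a message, and nothing moves.
- state(): the state, without advancing time (a new reading comes with each control period).
- viewer.read_camera(name): name is "side" or "top" or "wrist"; returns a dict with "pixels" (480x640x3 uint8, red, green, blue), "mtx" (3x3 intrinsics, pixels), "dist" ([k1, k2, p1, p2, k3] as OpenCV has them; the pictures are not rectified), "rvec" (rotation vector, rad) and "tvec" (3), from world to camera coordinates, as OpenCV has them; the wrist camera has in their place "mount" (4x4, takes a point from camera to tool coordinates, whose origin is the TCP and whose axes are the flange's). Camera axes: x right, y down, z forward; pixel columns grow to the right and rows downward; lengths in m; the calibration is good to about 2 mm. A picture is of the moment at which its call begins: read the wrist's pose just before it. There is no depth.
- r.job_done(): hands the job in; it is judged then, once.
The state is a dict: "clock": time; "joint_pos": joint angles; "qvel": joint speeds; "joint_torque": joint torques, N m; "tool_pos": TCP position; "tool_rot": TCP orientation; "force": force on the tool from outside, world axes, zero at the start; "moment": the same for the moment, N m; "finger_gap": finger opening in m; "grasp_force": force on a finger pad.
Only numpy, scipy, OpenCV 4.12 (cv2) and the standard library are available. Lean on these libraries where they do the work, as an engineer would, in place of code of your own. Each camera call takes 0.05 s, during which the arm holds its last target. There are 200 camera calls.

### The job

Leak-test the glass flask on the vacuum console: first turn the black selector clockwise until it clicks over from the yellow mark to the green mark, and only then press down the red pad of the lever in front of the port where the flask stands. Press it with the fingertips until its black pointer is in the middle of the green band, never deep into the red, and finish while still holding it there: do not let the sprung lever go at the end. Leave the other lever, the flask and everything else on the bench alone.

Things in the scene. Friction and masses are not known exactly. Their poses are not given: they have to be found in the camera images.
- console: Blue steel box with bare metal top plate, 280 (x) by 440 (y) by 60 mm high, fixed; its place and yaw (up to 0.28 rad) vary. Origin: centre of its underside; x points away from the robot, y to the robot's left, z up. In its frame: ports at x +75, y +140 (left) and -140 mm (right); lever pivots at x -20, same y, 50 mm above the top; selector's axis at x -45, y 0.
- port_left (a point): centre of the left port's floor, level with the console's top (60 mm above the bench): a black rubber collar, 80 mm inner diameter, 6 mm high
- port_right (a point): the same for the right port
- flask: Clear glass flask, 300 g, standing loose on one of the two ports (left or right varies): foot 74 mm across, round bulb 96 mm across centred 82 mm up, stem with cork, 198 mm high in all. Origin: centre of its underside. It is not to be touched.
- blank_plug: Blue plastic plug, 74 mm foot, 52 mm high, loose, on the port without the flask. Origin: centre of its underside. Not to be touched.
- selector_grip (a point): On the selector's upright axis, 37 mm above the console's top: the height to grip. Black bar grip 46 mm long, 14 mm thick, from 14 to 44 mm above the console's top, on a round skirt. At 0 the bar lies along the console's x axis, white index line towards the robot.
- selector (a joint): Turn in rad: 0 at the yellow mark (start), 1.2 at the green mark (its stop); grows clockwise seen from above, so the index swings from the robot's side to the left. A sprung detent resists with up to about 0.12 N m in the first half; past 0.6 it snaps on to 1.2 by itself and stays there.
- pad_left (a point): Red pad, 36 by 30 by 14 mm, at the robot's end of the left lever, 110 mm from its pivot. Origin: centre of its upper face, where to press; at console x -125, y +140 mm. Height of that point above the console's top: 85 mm at rest, 65 entering the green, 57 mid-green, 49 leaving it, 31 at the stop.
- pad_right (a point): the same for the right lever, at y -140 mm in the console's frame
- lever_left (a joint): Angle of the left lever in rad: 0 at rest (pad raised), 0.5 at the bottom stop; grows as the pad is pressed down. Pointer in the green band from 0.19 to 0.33 (middle 0.26), in the red beyond. A spring pushes back: about 3 N at the pad at 0, 6 N at 0.26, 9 N at 0.5; let go, it springs back to 0.
- lever_right (a joint): the same for the right lever
- scale_left (a point): top of the left lever's upright scale, 116 mm above the console's top, 24 mm to the outer side of the lever's pivot: a white plate 36 mm wide (x) and 4 mm thick whose rim, 10 mm thick, has a white, a green and a red band; the lever's black pointer moves along it towards the robot as the pad is pressed
- scale_right (a point): the same for the right lever
- wash_bottle: white plastic bottle with a red cap and a blue label, 80 mm across, 220 mm high, loose on the bench to the right; origin under its centre; a bystander
- beaker: open glass beaker, 76 mm across, 100 mm high, loose on the bench to the left; origin under its centre; a bystander
- brush: hand brush lying on the bench to the left, nearer the robot than the beaker; origin under its middle; a bystander
- graphite_block: black block 80 by 50 by 20 mm, loose on the bench to the right; origin under its centre; a bystander
- red_cap: red plastic cap, 32 mm across, 20 mm high, standing loose on the console's top between the ports; origin under its centre; a bystander

How it is judged (in metres and radians):
On the way, in this order (a step that is already met when the one before it is completed fails the run):
1. the selector has clicked over to the green mark (value of joint selector above 1.05 rad), for 0.2 s.
2. the fingers hold the flask's lever in the green band (((horizontal distance between flask and port_left below 0.02 m and value of joint lever_left between 0.19 and 0.33 rad and value of joint lever_right below 0.08 rad and contact force between the fingers and lever_left above 2 N) or (horizontal distance between flask and port_right below 0.02 m and value of joint lever_right between 0.19 and 0.33 rad and value of joint lever_left below 0.08 rad and contact force between the fingers and lever_right above 2 N))), for 0.5 s.
At the end, for the whole second after the job is handed in: Selector past 1.05 rad; the lever before the flask held still at 0.19 to 0.33 rad by the fingers, over 2 N on its pad; other lever under 0.08 rad; flask upright (0.1 rad); flask and plug moved under 15 mm, other loose things under 30 mm (value of joint selector above 1.05 rad and ((horizontal distance between flask and port_left below 0.02 m and value of joint lever_left between 0.19 and 0.33 rad and value of joint lever_right below 0.08 rad and contact force between the fingers and lever_left above 2 N) or (horizontal distance between flask and port_right below 0.02 m and value of joint lever_right between 0.19 and 0.33 rad and value of joint lever_left below 0.08 rad and contact force between the fingers and lever_right above 2 N)) and velocity of joint lever_left between -0.15 and 0.15 rad/s and velocity of joint lever_right between -0.15 and 0.15 rad/s and angle between flask's own z axis and vertical below 0.1 rad and linear speed of flask below 0.05 m/s and distance of each of wash_bottle, beaker, brush, graphite_block, red_cap from where it was at the start of the episode below 0.03 m and distance of each of blank_plug, flask from where it was at the start of the episode below 0.015 m); the arm keeps its last pose, push and grip.
It fails at once if a lever is pressed before the selector has clicked over (value of joint selector below 0.6 rad and value of joint any of lever_left, lever_right above 0.12 rad).
It fails at once if a lever is pressed far into the red band (past 0.42 rad) (value of joint any of lever_left, lever_right above 0.42 rad).
It fails at once if the lever of the port without the flask is pressed ((horizontal distance between flask and port_left below 0.02 m and value of joint lever_right above 0.12 rad) or (horizontal distance between flask and port_right below 0.02 m and value of joint lever_left above 0.12 rad)).
It fails at once if the flask is tipped or pushed (angle between flask's own z axis and vertical above 0.2 rad or distance of flask from where it was at the start of the episode above 0.015 m).
It fails at once if a bystander is pushed away (distance of any of wash_bottle, beaker, brush, graphite_block, red_cap from where it was at the start of the episode above 0.03 m or distance of blank_plug from where it was at the start of the episode above 0.015 m).
It also fails if it takes over 48 s, if anything falls off the work surface, if the arm or the gripper's body presses on something with over 40 N, if the wrist force passes 120 N, or if a joint passes its speed limit or range.

## Working session

There is one attempt and no reset: what is moved stays moved. The work goes in short steps, Python scripts to look and compute and a tool call to move; the robot and the scene stay as the last step left them, time stands still between calls to the robot, and variables do not carry over. Pictures are saved under pics/ and viewed, at most 10 in all, crops included, and the job is handed in when it is done.

```bash
mkdir -p pics; ls
```

Run:
```python
from station import r, viewer, state
import cv2,numpy as np
s=state();print(s['clock'],s['tool_pos'],np.round(s['tool_rot'],3).tolist(),s['finger_gap'],r.grasp_offset)
for n in('top','side'):
    c=viewer.read_camera(n);cv2.imwrite(f'pics/{n}.png',c['pixels'][:,:,::-1])
    print(n,c['mtx'].tolist(),c['dist'],c['rvec'],c['tvec'])
```

```text
pics
station.py
0.0 [ 0.16425384 -0.70529144  0.23011346] [[0.974, 0.227, -0.001], [0.227, -0.974, 0.002], [-0.0, -0.002, -1.0]] 0.08526063250058331 0.0187
top [[485.82626040771675, 0.0, 319.1804892802609], [0.0, 485.82626040771675, 245.85434959245384], [0.0, 0.0, 1.0]] [0.02475498 0.         0.         0.         0.        ] [ 2.13830352 -2.13711325  0.15230041] [0.00914451 0.59710373 1.21502916]
side [[434.6054856591631, 0.0, 319.32236558044787], [0.0, 434.6054856591631, 234.043475644152], [0.0, 0.0, 1.0]] [-0.06878621  0.          0.          0.          0.        ] [ 0.58979341 -2.57647506  1.30231668] [0.51889668 0.24174107 1.07232805]
```

View pics/top.png

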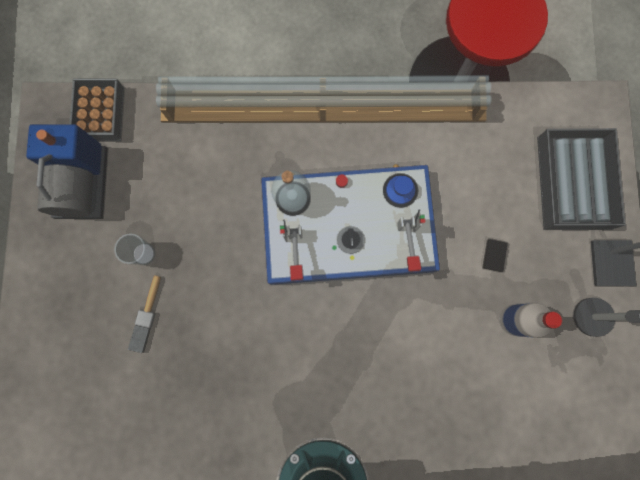

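View pics/side.png

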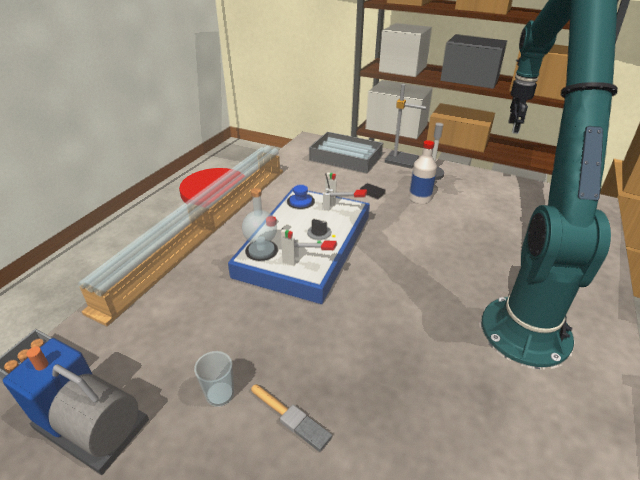

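The flask is on the left port (top view ≈ 292,195), with its pad at (296,272). The selector is at (351,239) and the blue plug is on the right port (401,189). Next I measure the console from the pads, the plate outline and the selector.

Create h.py:
```python
from station import r, viewer, state
import cv2,numpy as np
def ray(c,p):
    u=cv2.undistortPoints(np.float64([[p]]),c['mtx'],c['dist'])[0,0]
    R=cv2.Rodrigues(c['rvec'])[0];o=-R.T@np.ravel(c['tvec'])
    return o,R.T@np.array([*u,1])
def onz(c,p,z):
    o,d=ray(c,p);return o+d*(z-o[2])/d[2]
def proj(c,P):
    return cv2.projectPoints(np.float64(P).reshape(-1,3),c['rvec'],c['tvec'],c['mtx'],c['dist'])[0][:,0]
def tri(a,b):
    (o,d),(q,e)=a,b
    t=np.linalg.lstsq(np.c_[d,-e],q-o,rcond=None)[0]
    A,B=o+d*t[0],q+e*t[1];return (A+B)/2,np.linalg.norm(A-B)
def blobs(m,amin=20):
    n,_,st,ce=cv2.connectedComponentsWithStats(m.astype(np.uint8))
    return [(st[i].tolist(),ce[i]) for i in range(1,n) if st[i,4]>=amin]
```

Run:
```python
from h import *
C={n:viewer.read_camera(n) for n in('top','side')}
for n,c in C.items():
    h=cv2.cvtColor(c['pixels'],cv2.COLOR_RGB2HSV);H,S,V=cv2.split(h)
    red=((H<6)|(H>174))&(S>170)&(V>90)
    print(n,'red',[(b[0],np.round(b[1],1).tolist()) for b in blobs(red,25)])
    blue=(H>105)&(H<125)&(S>130)&(V>60)
    print('blue',[(b[0],np.round(b[1],1).tolist()) for b in blobs(blue,150)])
    if n=='top':
        k=blue.astype(np.uint8);k[:,:250]=0;k[:,450:]=0;k[:150]=0;k[300:]=0
        q=cv2.minAreaRect(cv2.findNonZero(k));bx=cv2.boxPoints(q)
        P=np.array([onz(c,p,.06) for p in bx]);print('box',bx.tolist(),P.round(4).tolist(),'ctr',P.mean(0),np.linalg.norm(P-np.roll(P,1,0),axis=1))
        for u in ((296,272),(414,264)):print('pad',onz(c,u,.145))
        print('sel',onz(c,(351,238),.104))
t=C['top']['pixels'][210:290,270:430,::-1];s=C['side']['pixels'][190:290,240:380,::-1]
cv2.imwrite('pics/crop.png',np.hstack([cv2.resize(t,None,fx=2.7,fy=2.7,interpolation=2)[:216],cv2.resize(cv2.resize(s,(302,216),interpolation=2),None,fx=1,fy=1)]))
```

```text
top red [([448, 0, 99, 60, 4927], [497.7, 25.9]), ([546, 313, 15, 14, 174], [553.0, 319.3])]
blue [([27, 125, 50, 35, 1302], [52.8, 141.8]), ([387, 176, 26, 27, 508], [399.3, 188.2])]
box [[260.43157958984375, 178.52066040039062], [429.08526611328125, 165.15179443359375], [437.23638916015625, 267.98126220703125], [268.58270263671875, 281.3501281738281]] [[0.7735, 0.1636, 0.06], [0.8088, -0.2784, 0.06], [0.538, -0.2903, 0.06], [0.5038, 0.1376, 0.06]] ctr [ 0.65601602 -0.0668643   0.06      ] [0.27095612 0.4433808  0.27100023 0.42926001]
pad [0.51919969 0.06330937 0.145     ]
pad [ 0.53834784 -0.21604712  0.145     ]
sel [ 0.607806   -0.06991566  0.104     ]
side red [([423, 140, 11, 9, 74], [428.0, 144.1]), ([180, 168, 50, 33, 763], [199.1, 181.4]), ([354, 189, 13, 7, 65], [360.0, 192.5]), ([321, 241, 15, 9, 91], [328.2, 244.3])]
blue [([412, 176, 21, 20, 315], [421.4, 186.1]), ([271, 185, 41, 29, 310], [297.9, 196.8]), ([229, 241, 108, 54, 993], [273.0, 275.8]), ([3, 338, 78, 99, 2892], [39.4, 382.1])]
```

View pics/crop.png

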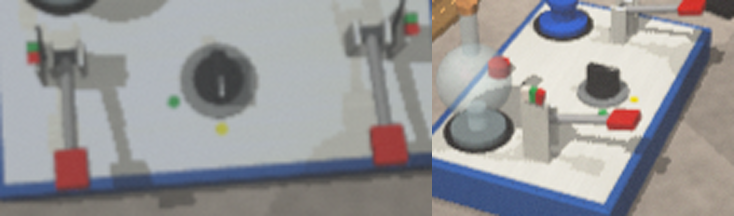

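The crop shows the left pad at top px (296.3,272.2), the right pad at (413.7,263.3) and the selector skirt at (351.5,239.6). The pads come out 280 mm apart, as specified. I'll refine these, triangulate as a check, and locate the bystanders near the path.

Add to h.py:
```python
def redc(c,x0,y0,x1,y1):
    H,S,V=cv2.split(cv2.cvtColor(c['pixels'],cv2.COLOR_RGB2HSV))
    m=((H<8)|(H>172))&(S>120)&(V>60);k=np.zeros_like(m);k[y0:y1,x0:x1]=m[y0:y1,x0:x1]
    b=max(blobs(k,10),key=lambda b:b[0][4]);return b
```

Run:
```python
from h import *
t=viewer.read_camera('top');s=viewer.read_camera('side')
bl,br=redc(t,283,260,308,285),redc(t,402,252,426,276);print(bl,br)
L=onz(t,bl[1],.144);R_=onz(t,br[1],.144)
y=(L-R_)[:2];print('pads',L,R_,'dist',np.linalg.norm(y));y/=np.linalg.norm(y);x=np.array([y[1],-y[0]])
ctr=(L+R_)[:2]/2+.125*x;print('yaw',np.degrees(np.arctan2(x[1],x[0])),'ctr',ctr,'sel',ctr-.045*x)
for b,(p) in ((bl,(328.2,244.3)),(br,(360,192.5))):print('tri',tri(ray(t,b[1]),ray(s,p)))
print('skirt',onz(t,(351.5,239.6),.07))
for n,p,z in(('bottlecap',(553,319),.22),('bottlebase',(515,320),0),('stand',(594,318),0)):print(n,onz(t,p,z))
P=lambda a,b,z:[*(ctr+a*x+b*y),z]
print(proj(t,[P(.075,.14,.06),P(.075,-.14,.11),P(-.045,0,.104)]),proj(s,[P(-.045,0,.104),P(-.125,.14,.145)]))
```

```text
([291, 265, 12, 15, 151], array([295.92715232, 272.25827815])) ([408, 257, 13, 14, 159], array([413.57861635, 263.47798742]))
pads [0.51868404 0.06353471 0.144     ] [ 0.53970698 -0.21527359  0.144     ] dist 0.27959977744514897
yaw 4.312106692047531 ctr [ 0.65384167 -0.06647076] sel [ 0.60896905 -0.06985428]
tri (array([0.51959909, 0.06391706, 0.14125751]), np.float64(0.0013581243458215824))
tri (array([ 0.54072776, -0.21578439,  0.14028837]), np.float64(0.0012260365172475298))
skirt [ 0.60944967 -0.07306652  0.07      ]
bottlecap [ 0.41056217 -0.49706388  0.22      ]
bottlebase [ 0.40847955 -0.50070212  0.        ]
stand [ 0.41458564 -0.70330777  0.        ]
[[292.57430033 199.0831256 ]
 [402.93165543 185.7853715 ]
 [350.97118487 237.53716248]] [[319.53311682 220.99266649]
 [328.84440297 243.25215968]]
```

Careful with the scale: shifts go in shares of 0.4 m and turns go in shares of 120 degrees. That gives: -0.05 m is -0.125.

Call:
jog_arm(increments=[0.05,0,0,-0.125,0,0,0,0.05,0,0,-0.125,0,0,0], grip_n=30)

```text
clock: 0.55
tool_pos: [0.1644, -0.7056, 0.3316]
tool_rot: [[0.974, 0.227, -0.001], [0.227, -0.974, 0.002], [-0.0, -0.002, -1.0]]
force: [-1.0, -0.3, 0.7]
finger_gap: 0.0519
grasp_force: 0.0
```

In the tool's units: -0.0464 m is -0.116, 0.0255 m is 0.0638.

Call:
jog_arm(increments=[0.05,0.0638,-0.116,0,0,0,0,0.05,0.0638,-0.116,0,0,0,0,0.05,0.0638,-0.116,0,0,0,0,0.05,0.0638,-0.116,0,0,0,0,0.05,0.0638,-0.116,0,0,0,0,0.05,0.0638,-0.116,0,0,0,0])

```text
clock: 1.3
tool_pos: [0.2507, -0.3985, 0.3315]
tool_rot: [[0.974, 0.227, 0.0], [0.227, -0.974, -0.0], [0.0, 0.001, -1.0]]
force: [0.8, 0.2, -0.1]
finger_gap: 0.0501
grasp_force: 0.0
```

In the tool's units: 0.047 m is 0.1175, -0.026 m is -0.065, 9 degrees is 0.075.

Call:
jog_arm(increments=[0.05,0.1175,-0.065,0,0,0,0,0.05,0.1175,-0.065,0,0,0,0,0.05,0.1175,-0.065,0,0,0,0,0.05,0.1175,-0.065,0,0,0,0,0.05,0.1175,-0.065,0,0,0,0,0.05,0.1175,-0.065,0,0,0,0,0.05,0.1175,-0.065,0,0,0,0,0.05,0.1175,-0.065,0,0,0,0,0.05,0,0,0,0,0,0.075])

```text
clock: 2.42
tool_pos: [0.5726, -0.1072, 0.3314]
tool_rot: [[0.997, 0.075, 0.002], [0.075, -0.997, 0.003], [0.003, -0.003, -1.0]]
force: [-0.4, -0.5, -0.4]
finger_gap: 0.05
grasp_force: 0.0
```

In the tool's units: 0.05 m is 0.125, 0.039 m is 0.0975.

Call:
jog_arm(increments=[0.05,0.0975,-0.085,0,0,0,0,0.05,0,0,0.125,0,0,0,0.05,0,0,0.125,0,0,0,0.05,0,0,0.05,0,0,0,0.05,0,0,0,0,0,0])

```text
clock: 3.05
tool_pos: [0.6043, -0.0757, 0.2094]
tool_rot: [[0.997, 0.072, -0.004], [0.072, -0.997, 0.0], [-0.004, -0.001, -1.0]]
force: [0.2, -0.8, 0.4]
finger_gap: 0.0499
grasp_force: 0.0
```

Run:
```python
from h import *
s=state();c=viewer.read_camera('wrist');cv2.imwrite('pics/w1.png',c['pixels'][:,:,::-1])
print(s['tool_pos'],c['mount'].round(3).tolist())
M=np.eye(4);M[:3,:3]=s['tool_rot'];M[:3,3]=s['tool_pos'];W=np.linalg.inv(M@c['mount'])
c['rvec']=cv2.Rodrigues(W[:3,:3])[0];c['tvec']=W[:3,3]
print(proj(c,[[.609,-.0705,.104],[.609,-.0705,.07]]))
```

```text
[ 0.60431506 -0.07570093  0.20944574] [[-0.001, -0.947, -0.321, 0.084], [1.0, -0.001, -0.0, 0.0], [-0.0, -0.321, 0.947, -0.142], [0.0, 0.0, 0.0, 1.0]]
[[305.50750049 224.63951899]
 [306.43139308 209.69144056]]
```

View pics/w1.png

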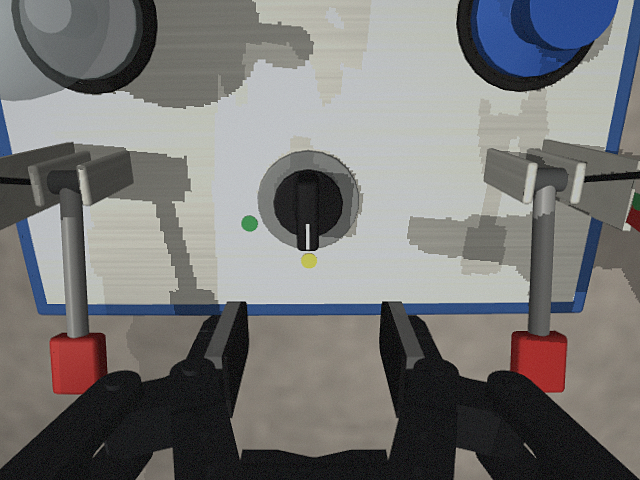

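Wrist view: grey ring centre ≈ (309.5,200), black skirt ≈ (308,203), bar columns 298–319 with its front end at row 250, and yellow and green dots at (309,261) and (250,223). I'll back-project these.

Add to h.py:
```python
def wrist():
    s=state();c=viewer.read_camera('wrist')
    M=np.eye(4);M[:3,:3]=s['tool_rot'];M[:3,3]=s['tool_pos'];W=np.linalg.inv(M@c['mount'])
    c['rvec']=cv2.Rodrigues(W[:3,:3])[0];c['tvec']=W[:3,3];return s,c
```

Run:
```python
from h import *
s,c=wrist()
for p,z in(((309.5,200),.062),((308,203),.074),((308,250),.104),((309,261),.06),((250,223),.06)):print(p,z,onz(c,p,z).round(4))
a=redc(c,30,320,120,410);b=redc(c,500,320,580,410);print(a,b)
# top face of the pad only
for bb in(a,b):print(onz(c,bb[1],.142))
for p,z in(((78.5,337),.145),((538.5,335),.145)):print(onz(c,p,z).round(4))
```

```text
(309.5, 200) 0.062 [ 0.6154 -0.0723  0.062 ]
(308, 203) 0.074 [ 0.6163 -0.0713  0.074 ]
(308, 250) 0.104 [ 0.5935 -0.0732  0.104 ]
(309, 261) 0.06 [ 0.5678 -0.0751  0.06  ]
(250, 223) 0.06 [ 0.5946 -0.0301  0.06  ]
([51, 334, 53, 61, 2609], array([ 75.44346493, 363.73169797])) ([509, 333, 56, 60, 2668], array([538.46401799, 359.51236882]))
[0.52453243 0.06256547 0.142     ]
[ 0.54747409 -0.21542877  0.142     ]
[0.5457 0.0565 0.145 ]
[ 0.566  -0.2091  0.145 ]
```

In the tool's units: 0.025 m is 0.0625, 0.008 m is 0.02.

Call:
jog_arm(increments=[0.05,0.02,-0.009,0.0625,0,0,0,0.05,0,0,0.0625,0,0,0,0.05,0,0,0.0625,0,0,0,0.05,0,0,0,0,0,0])

```text
clock: 3.65
tool_pos: [0.6132, -0.0716, 0.1362]
tool_rot: [[0.997, 0.072, -0.001], [0.072, -0.997, -0.0], [-0.001, -0.0, -1.0]]
force: [-0.0, -0.3, 0.3]
finger_gap: 0.05
grasp_force: 0.0
```

Run:
```python
from h import *
s,c=wrist();cv2.imwrite('pics/w2.png',c['pixels'][:,:,::-1]);np.savez('w2',rvec=c['rvec'],tvec=c['tvec'],mtx=c['mtx'],dist=c['dist'])
```

```text
(no output)
```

View pics/w2.png

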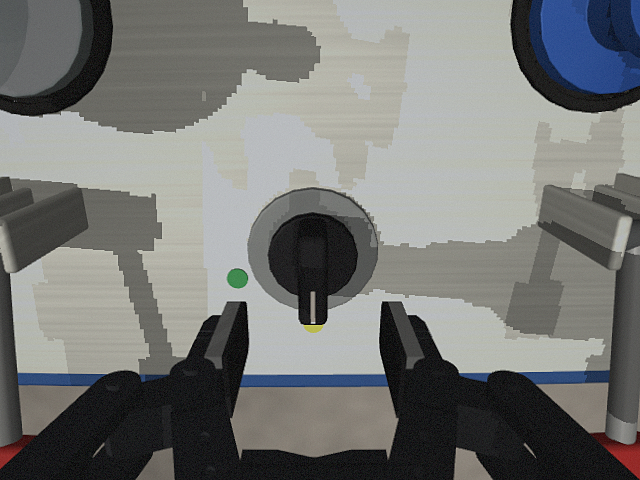

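Ring now centred at (313,248); bar front edge at row ≈325, column 313, centred between the fingers.

Run:
```python
from h import *
c=dict(np.load('w2.npz'))
for p,z in(((313,248),.062),((312.5,253),.074),((313,323),.104),((313,291),.104),((236.5,278),.06)):print(p,z,onz(c,p,z).round(4))
```

```text
(313, 248) 0.062 [ 0.615  -0.0713  0.062 ]
(312.5, 253) 0.074 [ 0.6168 -0.071   0.074 ]
(313, 323) 0.104 [ 0.5931 -0.073   0.104 ]
(313, 291) 0.104 [ 0.6098 -0.0718  0.104 ]
(236.5, 278) 0.06 [ 0.5929 -0.0292  0.06  ]
```

In the tool's units: 0.02 m is 0.05, 0.015 m is 0.0375.

Call:
jog_arm(increments=[0.05,0,0,0.05,0,0,0,0.05,0,0,0.05,0,0,0,0.05,0,0,0.0375,0,0,0,0.05,0,0,0,0,0,0,0.0,0,0,0,0,0,0,0.0,0,0,0,0,0,0,0.0,0,0,0,0,0,0,0.0,0,0,0,0,0,0], grip_n=30)

```text
clock: 4.7
tool_pos: [0.614, -0.071, 0.0821]
tool_rot: [[0.997, 0.072, 0.001], [0.072, -0.997, 0.0], [0.001, -0.0, -1.0]]
force: [-0.9, 1.7, 5.8]
finger_gap: 0.0132
grasp_force: 32.5
```

In the tool's units: -0.001 m is -0.0025, 8.5 degrees is 0.0708.

Call:
jog_arm(increments=[0,0,0,-0.0025,0,0,0.0667,0,0,0,0,0,0,0.0708,0,0,0,0,0,0,0.0708,0,0,0,0,0,0,0.0708,0,0,0,0,0,0,0.0708,0,0,0,0,0,0,0.0708,0,0,0,0,0,0,0.0708,0,0,0,0,0,0,0.0667,0,0,0,0,0,0,0])

```text
clock: 5.82
tool_pos: [0.6131, -0.0723, 0.0821]
tool_rot: [[0.456, -0.89, -0.001], [-0.89, -0.456, -0.001], [0.001, 0.001, -1.0]]
force: [-0.4, -0.9, -0.9]
finger_gap: 0.0131
grasp_force: 31.9
```

In the tool's units: -0.05 m is -0.125, -0.03 m is -0.075.

Call:
jog_arm(increments=[0.035,0,0,0,0,0,0,0.035,0,0,0,0,0,0,0.035,0,0,-0.075,0,0,0,0.035,0,0,-0.125,0,0,0,0.035,0,0,-0.125,0,0,0,0.035,0,0,-0.075,0,0,0,0.0,0,0,0,0,0,0])

```text
clock: 6.7
tool_pos: [0.6154, -0.0717, 0.2454]
tool_rot: [[0.456, -0.89, 0.007], [-0.89, -0.456, -0.0], [0.003, -0.006, -1.0]]
force: [-0.2, 0.3, -1.0]
finger_gap: 0.0178
grasp_force: 0.0
```

Run:
```python
from h import *
s,c=wrist();t=viewer.read_camera('top')
cv2.imwrite('pics/w3.png',np.hstack([cv2.resize(c['pixels'],(400,300)),cv2.resize(t['pixels'][160:295,250:430],(400,300))])[:,:,::-1])
```

```text
(no output)
```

View pics/w3.png

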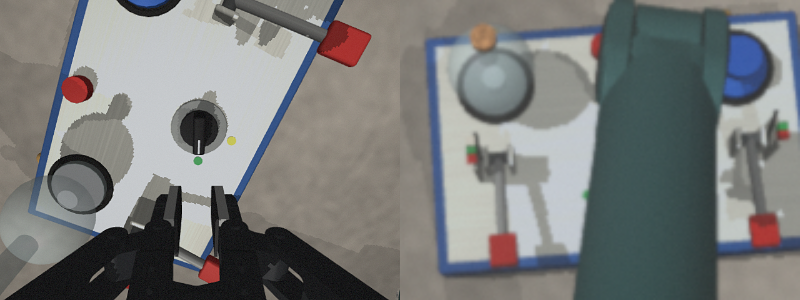

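The index line points at the green dot and everything else is undisturbed. Next I turn back and go over the left pad with the fingers closed.

In the tool's units: -10 degrees is -0.0833.

Call:
jog_arm(increments=[0,0,0,0,0,0,-0.0792,0,0,0,0,0,0,-0.0792,0,0,0,0,0,0,-0.0792,0,0,0,0,0,0,-0.0792,0,0,0,0,0,0,-0.0792,0,0,0,0,0,0,-0.0792,0,0,0,0,0,0,-0.0833])

```text
clock: 7.68
tool_pos: [0.6121, -0.0713, 0.24]
tool_rot: [[0.997, 0.078, -0.004], [0.078, -0.997, 0.001], [-0.004, -0.001, -1.0]]
force: [0.4, -0.3, 0.5]
finger_gap: -0.0001
grasp_force: 0.0
```

Call:
jog_arm(increments=[0,-0.07,-0.1175,0,0,0,0,0,-0.07,-0.1175,0,0,0,0,0,-0.07,-0.1175,0,0,0,0,0,0,0,0.1,0,0,0,0,0,0,0,0,0,0], grip_n=60)

```text
clock: 8.3
tool_pos: [0.5159, 0.0629, 0.1989]
tool_rot: [[0.997, 0.074, -0.009], [0.073, -0.997, -0.002], [-0.009, 0.001, -1.0]]
force: [0.2, 0.1, -0.2]
finger_gap: 0.0002
grasp_force: 0.0
```

Run:
```python
from h import *
s,c=wrist();cv2.imwrite('pics/w4.png',c['pixels'][:,:,::-1])
```

```text
(no output)
```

View pics/w4.png

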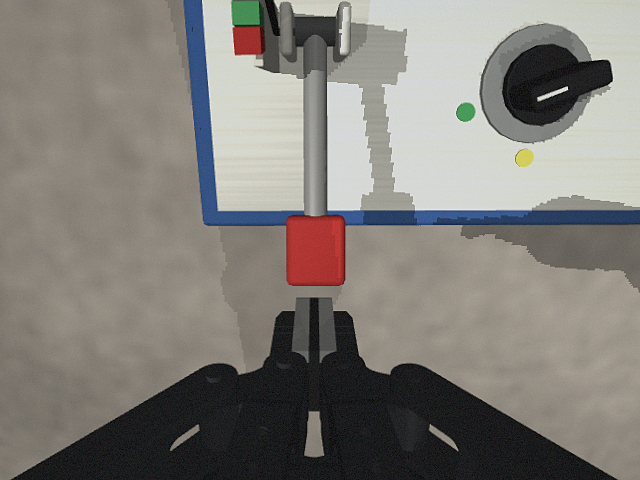

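The pad is at px (315,250) and laterally centred on the fingers, and the scale is at (246,25). I'll nudge forward 5 mm and descend to just above the pad.

In the tool's units: 0.025 m is 0.0625, 0.005 m is 0.0125.

Call:
jog_arm(increments=[0,0.0125,0,0.0625,0,0,0,0,0,0,0.05,0,0,0,0,0,0,0,0,0,0])

```text
clock: 8.72
tool_pos: [0.5244, 0.0623, 0.1566]
tool_rot: [[0.998, 0.07, -0.002], [0.07, -0.998, -0.001], [-0.002, 0.001, -1.0]]
force: [0.7, -0.4, 0.5]
finger_gap: 0.0003
grasp_force: 0.0
```

Call:
jog_arm(increments=[0,0,0,0.015,0,0,0,0,0,0,0.015,0,0,0,0,0,0,0.01,0,0,0,0,0,0,0,0,0,0])

```text
clock: 9.22
tool_pos: [0.5243, 0.0633, 0.1414]
tool_rot: [[0.997, 0.072, -0.001], [0.072, -0.997, -0.0], [-0.001, 0.0, -1.0]]
force: [-1.3, -0.7, 3.3]
finger_gap: -0.0001
grasp_force: 1.5
```

Contact: about 3.3 N at z = 0.141, as expected from the spring. I continue to about 0.118.

In the tool's units: 0.006 m is 0.015, 0.004 m is 0.01.

Call:
jog_arm(increments=[0,0,0,0.015,0,0,0,0,0,0,0.015,0,0,0,0,0,0,0.015,0,0,0,0,0,0,0.01,0,0,0,0,0,0,0,0,0,0,0,0,0,0,0,0,0])

```text
clock: 9.98
tool_pos: [0.5231, 0.0634, 0.1187]
tool_rot: [[0.997, 0.072, -0.003], [0.072, -0.997, -0.001], [-0.003, 0.0, -1.0]]
force: [-2.9, -0.2, 4.8]
finger_gap: 0.0003
grasp_force: 2.9
```

Run:
```python
from h import *
s,c=wrist();t=viewer.read_camera('side')
cv2.imwrite('pics/w5.png',np.hstack([cv2.resize(c['pixels'][:300,120:420],(400,400),interpolation=2),cv2.resize(t['pixels'][190:290,250:350],(400,400),interpolation=2)])[:,:,::-1])
```

```text
(no output)
```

View pics/w5.png

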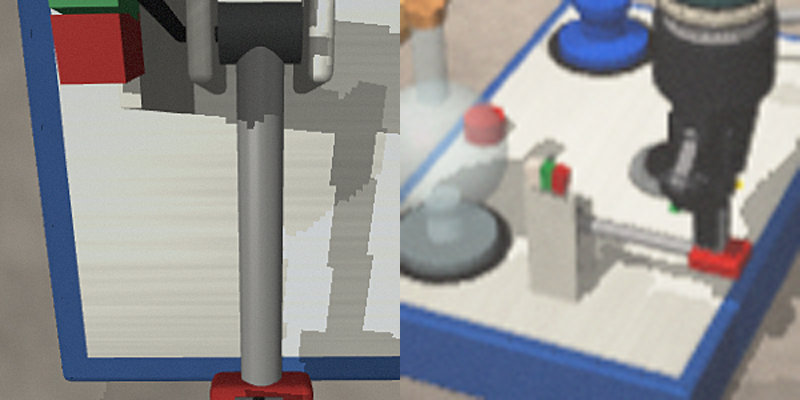

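In the tool's units: 0.002 m is 0.005.

Call:
jog_arm(increments=[0,0,0,0.005,0,0,0,0,0,0,0,0,0,0,0,0,0,0,0,0,0])

```text
clock: 10.45
tool_pos: [0.5231, 0.0633, 0.1169]
tool_rot: [[0.997, 0.072, -0.003], [0.072, -0.997, -0.001], [-0.003, 0.0, -1.0]]
force: [-3.6, 0.7, 6.8]
finger_gap: -0.0002
grasp_force: 3.3
```

Run:
```python
from h import *
c=viewer.read_camera('side');a=redc(c,312,235,345,270)
o=cv2.imread('pics/side.png')[:,:,::-1].copy();b=redc({'pixels':o},312,232,345,262)
print('now',a,'rest',b)
for th in(0,.19,.26,.33):
    z=.145-.110*th;print(th,proj(c,[.5195,.0638,z-.005]))
t=viewer.read_camera('top');cv2.imwrite('pics/t6.png',np.hstack([cv2.resize(t['pixels'][210:285,270:345],(400,400),interpolation=2),cv2.resize(c['pixels'][215:275,270:345],(500,400),interpolation=2)[:,:400]])[:,:,::-1])
print(state()['force'])
```

```text
now ([322, 250, 16, 11, 92], array([329.94565217, 254.98913043])) rest ([321, 241, 15, 9, 120], array([328.15      , 245.01666667]))
0 [[328.50462236 244.71328467]]
0.19 [[328.35721813 251.03654585]]
0.26 [[328.30366126 253.33107953]]
0.33 [[328.25050215 255.60703756]]
[-3.95264451  0.70394595  6.5306508 ]
```

View pics/t6.png

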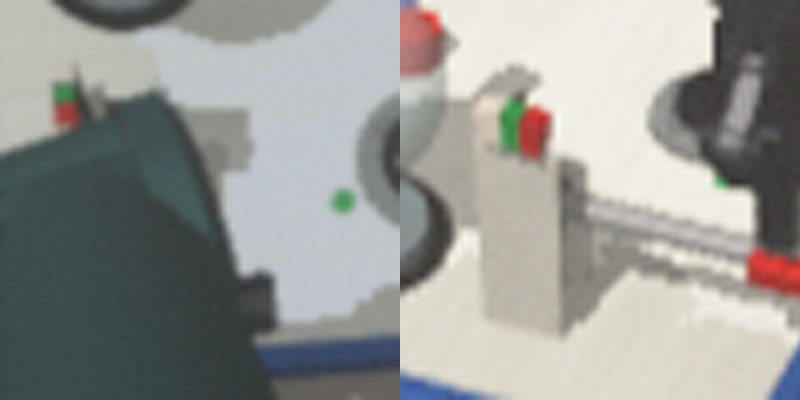

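Call:
jog_arm(increments=[0,0,0,0,0,0,0,0,0,0,0,0,0,0,0,0,0,0,0,0,0,0,0,0,0,0,0,0,0,0,0,0,0,0,0,0,0,0,0,0,0,0])

```text
clock: 11.3
tool_pos: [0.5231, 0.0634, 0.1169]
tool_rot: [[0.997, 0.072, -0.003], [0.072, -0.997, -0.001], [-0.003, 0.0, -1.0]]
force: [-3.8, 0.7, 6.1]
finger_gap: 0.0
grasp_force: 3.2
```

```bash
python3 -c "
from station import r, viewer, state
print(r.job_done())"
```

```text
the job is handed in; nothing more can be done
None
```

I turned the selector to the green mark, then pressed the left lever (the flask's) and handed in at 11.3 s with the fingers still holding it at about 6 N; I put it near mid-green (about 0.22–0.31 rad) from fingertip height, force and pad position, because I couldn't read the pointer directly, and no verdict came back.

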